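# Pack up the test vice with two plates

## Robot

A 6-joint arm with a two-finger parallel gripper is mounted at the origin on the work surface. World frame = base frame: x ahead of the robot, y to its left, z up, the work surface at z = 0. Lengths are in m, angles in rad, forces in N, time in s.
With the tool pointing down it reaches from about 0.425 to 0.95 m from the base axis. Payload 3.5 kg.
Tool frame: the origin (TCP) lies midway between the tips of the shut fingers; the grasp point (between the pads) lies 19 mm behind it; z points along the fingers, y is the line along which they close (so a half turn about z gives the same grasp; the last joint's range is limited). The gripper opens to 85 mm and grips with 20 to 120 N. Pads are 22 mm wide; open, the fingers measure 114 mm over their backs; the gripper's body (76 mm by 85 mm) begins 54 mm behind the grasp point. The pads swing forward as they close: fully open they stand 13 mm farther back than shut.
Start: joints at [1.116, 0.286, 1.577, -0, 1.279, -0.15], TCP at [0.203, 0.644, 0.231] pointing down, gripper open.
Joint ranges: [-2.77, 2.77], [-0.9, 2.22], [0.21, 2.48], [-1.53, 4.67], [0.24, 2.81], [-2.84, 2.84]. Speed limits (rad/s): [2.79, 2.79, 3.14, 3.14, 3.14, 3.14].

## Interface

Orientations are given as a unit quaternion [x, y, z, w].
In Python, from plant import * gives the robot as it stands.
- The arm moves only by the tool move_arm, never from a script. Its argument "moves" is a list of rows, each a list of 3 entries, a list of its own where there are three numbers: the opening, from 0 (shut) to 1 (fully open), then the shift along the tool's x, y, z in m, then the turn, a rotation vector about the tool's x, y, z in rad. A call has exactly 10 rows; each row shifts and turns the commanded pose from where the row before left it, along the tool's axes as they then stand; what a row does not reach is not made up. A row lasts 1/12 s, in which the tool goes at most 41.7 mm and 7.16 degrees, less where a joint would pass 70% of its speed; a pose out of reach is approached as far as the arm can. A call is refused whole if a number of a shift passes 0.0417 or a number of a turn 0.125, either way. A call with a gripper value outside its range is refused whole. The fingers move at their own pace and stop on an object; "grip_force" is the grip in N (left out, the last holds). Time passes only in rows, so rows that do not move let the fingers close, or fill a call up. It gives the time, the measured TCP pose, the force, the opening and the grip force at its end, in the units of the state.
- get_state(): the state, without advancing time (a new reading comes with each control period).
- read_camera(name): name is "scene" or "top" or "wrist"; returns the picture (420x560x3 uint8, red, green, blue); there is no depth.
- camera_params(name): a dict with "fx", "fy", "cx", "cy" (pixels), "rvec" (rotation vector, rad) and "tvec" (3), from world to camera coordinates, as OpenCV has them; the wrist camera has in their place "tool_from_camera" (4x4, takes a point from camera to tool coordinates, whose origin is the TCP and whose axes are the flange's). Camera axes: x right, y down, z forward; pixel columns grow to the right and rows downward; lengths in m; the calibration is good to about 2 mm. A picture is of the moment at which its call begins: read the wrist's pose just before it. camera_params takes no time and is no camera call.
- sign_off(): hands the job in; it is judged then, once.
The state is a dict: "time": time; "qpos": joint angles; "dq": joint speeds; "joint_efforts": joint torques, N m; "eef_pos": TCP position; "tcp_rot": TCP orientation; "contact_force": force on the tool from outside, world axes, zero at the start; "wrist_torque": the same for the moment, N m; "opening": opening from 0.0 (shut) to 1.0 (fully open); "finger_force": force on a finger pad.
Only numpy, scipy, OpenCV 4.12 (cv2) and the standard library are available. Lean on these libraries where they do the work, as an engineer would, in place of code of your own. Each camera call takes 0.05 s, during which the arm holds its last target. There are 200 camera calls.

## Task

Stack the two aluminium packing plates, the one on the bench and the one in the narrow black tray, in one square pile on the steel pad between the vice jaws, both flat, centred on the pad and with edges in line with it. The tray leaves finger room only at a plate's short ends and the jaws only at its long sides, so set that plate down on the bench and take it again the other way. Lower the plates gently onto the pile, never dropping them, and leave the notepad and the two black housings where they are.

Things in the scene. Friction and masses are not known exactly. Their poses are not given: they have to be found in the camera images.
- bench_plate_centre (a point): aluminium packing plate, 64 long (its x) x 44 wide (its y) x 16 thick (its z) mm, about 0.12 kg, two dark hole marks on each face. The point is its centre. Both plates are alike; either may be the lower one. This is the one that starts flat on the open bench (centre 8 mm above it).
- tray_plate_centre (a point): aluminium packing plate, 64 long (its x) x 44 wide (its y) x 16 thick (its z) mm, about 0.12 kg, two dark hole marks on each face. The point is its centre. Both plates are alike; either may be the lower one. This is the one that starts flat on the floor of the tray (centre 11 mm above the bench), its length along the tray's.
- tray_floor (a point): narrow open black tray fixed to the bench, outside 156 (x) x 60 (y) x 30 high, walls and floor 3 mm: inside 150 x 54. The point is the centre of its inner floor, 3 mm above the bench; x runs along the tray, z up. The plate in it has only 2 to 8 mm of room at each long side, but 36 mm or more at each end. The bench between tray and vice (x 0.45 to 0.65, within 60 mm of y = 0) is bare but for the other plate.
- pad_top (a point): centre of the top face of the raised steel pad between the jaws of a small vice fixed to the bench, 20 mm above the bench, z up. The pad is 64 (x) x 44 (y) x 10 high, the outline of a plate; around it the vice's base, 170 (x) x 76 (y), lies 10 mm lower. A plate lying on the pad has its centre 8 mm above this point, the second 24 mm.
- jaw_top (a point): centre of the top of the vice's jaw at the pad's +x end, 68 mm above the bench (16 mm above the finished pile); same axes as the pad. Two alike grey jaws stand beyond the pad's short ends, each 22 (x) x 60 (y), their faces 38 mm from the pad's centre: 6 mm beyond a plate's ends. A screw with a cross handle sticks out 30 mm behind this jaw, 38 mm below its top.
- housing_a: bystander: round black sensor housing, 54 across, 28 high, loose; origin at the centre of its underside.
- housing_b: bystander: a second housing like the first.
- notepad: bystander: white spiral notepad, 75 x 105 x 10, loose; origin at the centre of its underside.
There are look-alikes about, which are no part of the job. Leave any blue or green look-alike of the part that bears tray_plate_centre alone.

How it is judged:
By the outcome, as a careful person would: the job done as asked, in the order asked, and still so for the second after the job is handed in, with the robot touching nothing.
It also fails if it takes over 72 s, if anything falls off the work surface, if the arm or the gripper's body presses on something with over 40 N, if the wrist force passes 120 N, or if a joint passes its speed limit or range.

## Working session

There is one attempt and no reset: what is moved stays moved. The work goes in short steps, Python scripts to look and compute and a tool call to move; the robot and the scene stay as the last step left them, time stands still between calls to the robot, and variables do not carry over. Pictures are saved under pics/ and viewed, at most 12 in all, crops included, and the job is handed in when it is done.

Besides the shell and the picture viewer there is one more tool, called after "Call:" by a JSON object that holds its "op" and its "data". move_arm: Moves the arm, as the interface text tells. Its arguments: {"type":"object","properties":{"moves":{"type":"array"},"grip_force":{"type":"number"}},"required":["moves"]}

```bash
ls; mkdir -p pics; python3 - <<'E'
from plant import *
import cv2
s=get_state(); print(s)
for n in("scene","top"):
    cv2.imwrite(f"pics/{n}0.png",read_camera(n)[...,::-1]); print(camera_params(n))
print(camera_params("wrist"))
E
```

```text
pics
{'time': 0.0, 'qpos': array([ 1.11597631e+00,  2.87203029e-01,  1.57818570e+00, -8.12531412e-06,
        1.27861651e+00, -1.49991458e-01]), 'dq': array([ 0.00045338,  0.00216185, -0.00091912,  0.00096482,  0.00171345,
        0.00081454]), 'joint_efforts': array([-1.72023840e-03, -4.05992210e+01, -2.92616701e+01, -1.97307586e-04,
        5.87362825e-03,  1.48912153e-05]), 'eef_pos': array([0.20226002, 0.64328691, 0.22991757]), 'tcp_rot': array([ 1.51823590e-01,  9.88406871e-01, -1.15270983e-03, -3.55541753e-04]), 'contact_force': array([ 1.49730818, -0.86954833, -0.12487868]), 'wrist_torque': array([ 0.02626871, -0.04823562,  0.01562606]), 'finger_force': 0.0, 'opening': 1.0017189209973767}
{'fx': 440.76538373757734, 'fy': 440.76538373757734, 'cx': 279.2922605896017, 'cy': 220.42633710115956, 'rvec': array([ 2.14003837,  0.96897055, -0.40780202]), 'tvec': array([-0.33309032, -0.2760495 ,  1.47802764])}
{'fx': 489.5514676796051, 'fy': 489.5514676796051, 'cx': 280.06594345189626, 'cy': 202.8165874446647, 'rvec': array([ 2.12106828, -2.13349591,  0.19228803]), 'tvec': array([-0.05785333,  0.59318751,  1.18504151])}
{'fx': 296.6914265676993, 'fy': 296.6914265676993, 'cx': 279.49924973194067, 'cy': 213.23517068458955, 'tool_from_camera': array([[-1.72472492e-04, -9.52963079e-01, -3.03086359e-01,
         7.68618960e-02],
       [ 9.99999948e-01, -2.47386589e-04,  2.08778128e-04,
        -8.18877264e-04],
       [-2.73937348e-04, -3.03086307e-01,  9.52963071e-01,
        -1.42335743e-01],
       [ 0.00000000e+00,  0.00000000e+00,  0.00000000e+00,
         1.00000000e+00]])}
```

View pics/top0.png

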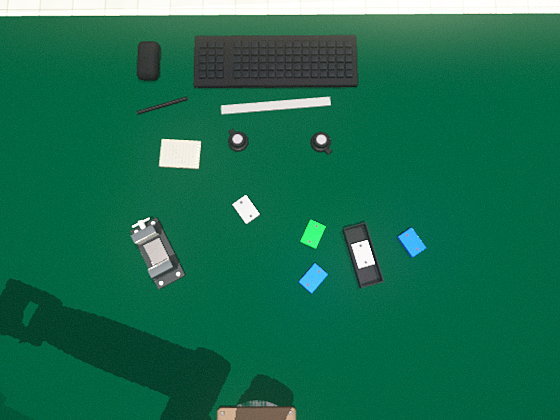

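View pics/scene0.png

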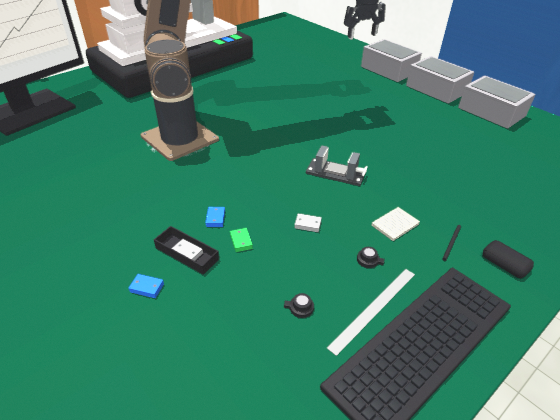

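The top view shows the bench plate at (246,209), the tray plate at (363,254), and the vice pad at (155,250). Green and blue look-alikes lie near the tray, and the notepad and housings are farther out. Next I'll measure them.

```bash
cat > h.py <<'E'
from plant import *
import cv2, numpy as np
from scipy.spatial.transform import Rotation as R
def cam(name,s=None):
    p=camera_params(name); K=np.array([[p['fx'],0,p['cx']],[0,p['fy'],p['cy']],[0,0,1]])
    if name=="wrist":
        T=np.eye(4);T[:3,:3]=R.from_quat(s['tcp_rot']).as_matrix();T[:3,3]=s['eef_pos']
        C=T@p['tool_from_camera']; return K,C[:3,:3],C[:3,3]
    Rw=R.from_rotvec(p['rvec']).as_matrix(); return K,Rw.T,-Rw.T@p['tvec']
def ray(c,uv,z):
    K,A,o=c; uv=np.atleast_2d(np.asarray(uv,float))
    d=np.c_[uv,np.ones(len(uv))]@np.linalg.inv(K).T@A.T
    return o+d*((z-o[2])/d[:,2])[:,None]
def proj(c,P):
    K,A,o=c; q=(np.atleast_2d(P)-o)@A@K.T; return q[:,:2]/q[:,2:]
def rect(c,mask,z):
    """min-area rect in world of largest contour in mask on plane z -> centre, (long,short), yaw of long axis, corners"""
    cs,_=cv2.findContours(mask.astype(np.uint8),cv2.RETR_EXTERNAL,cv2.CHAIN_APPROX_NONE)
    k=max(cs,key=cv2.contourArea)[:,0]
    w=ray(c,k,z)[:,:2]
    (x,y),(a,b),t=cv2.minAreaRect((w*1e3).astype(np.float32)); t=np.radians(t)
    if a<b: a,b,t=b,a,t+np.pi/2
    t=(t+np.pi/2)%np.pi-np.pi/2
    return np.round([x,y,a,b,np.degrees(t)],1), cv2.contourArea(k)
E
python3 - <<'E'
from h import *
im=read_camera("top"); c=cam("top"); hsv=cv2.cvtColor(im,cv2.COLOR_RGB2HSV).astype(int)
white=(hsv[...,1]<50)&(hsv[...,2]>170)
dark=(hsv[...,2]<60)
def near(m,u,v,r):
    o=np.zeros_like(m); o[v-r:v+r,u-r:u+r]=m[v-r:v+r,u-r:u+r]; return o
print("bench",rect(c,near(white,246,209,22),.016))
print("tray plate",rect(c,near(white,363,254,22),.019))
print("tray",rect(c,near(dark,363,254,40),.03))
for r in [(155,250),(145,231),(158,269)]: print(im[r[1],r[0]], ray(c,r,.02))
for n,u,v in [("ha",237,141),("hb",321,141),("note",180,154)]: print(n,ray(c,(u,v),.01))
for n,u,v in [("b",313,278),("g",313,234)]: print(n,ray(c,(u,v),.016))
cv2.imwrite("pics/vice.png",cv2.resize(im[205:300,115:200,::-1],None,fx=6,fy=6,interpolation=cv2.INTER_CUBIC))
s=get_state(); R_=R.from_quat(s['tcp_rot']).as_matrix(); print(R_.round(2))
E
```

```text
bench (array([584.4,  28.3,  65.8,  44.4,  35.2]), 391.0)
tray plate (array([ 466. , -271.6,   64.7,   44.9,   15. ]), 408.0)
tray (array([ 467.9, -286.3,  149. ,   21.7,   14.9]), 78.5)
[212 205 200] [[0.47828481 0.25890325 0.02      ]]
[143 153 159] [[0.52727787 0.28658244 0.02      ]]
[156 159 165] [[0.43007132 0.24936822 0.02      ]]
ha [[0.76995607 0.05317068 0.01      ]]
hb [[ 0.76862734 -0.17211547  0.01      ]]
note [[0.73475474 0.20494378 0.01      ]]
b [[ 0.40531063 -0.14377161  0.016     ]]
g [[ 0.51746133 -0.14577528  0.016     ]]
[[-0.95  0.3  -0.  ]
 [ 0.3   0.95 -0.  ]
 [ 0.   -0.   -1.  ]]
```

View pics/vice.png

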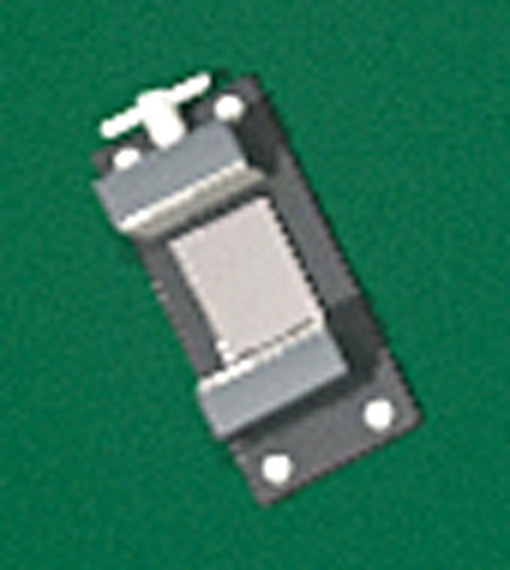

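```bash
cat >> h.py <<'E'
def delta(x,y,z,psi):
    """shift in current tool axes, then turn about tool z, to TCP x,y,z with finger line at yaw psi (deg)"""
    s=get_state(); A=R.from_quat(s['tcp_rot']).as_matrix()
    d=A.T@(np.array([x,y,z])-s['eef_pos'])
    p=np.radians(psi); yv=np.array([np.cos(p),np.sin(p),0])
    X=np.c_[np.cross(yv,[0,0,-1]),yv,[0,0,-1]]
    print("t",round(s['time'],2),"tcp",s['eef_pos'].round(4),"psi",np.degrees(np.arctan2(A[1,1],A[0,1])).round(2),"tilt",A[:2,2].round(4),"open",round(s['opening'],3),"F",s['contact_force'].round(1),"ff",round(s['finger_force'],1))
    print("shift",d.round(4),"turn",R.from_matrix(A.T@X).as_rotvec().round(4))
def shot(f=None):
    s=get_state(); im=read_camera("wrist")
    if f: cv2.imwrite("pics/"+f,im[...,::-1])
    return im,cam("wrist",s),s
E
```

Call:
{"op": "move_arm", "data": {"moves": [[1,[-0.027,-0.02,0.006],[0,0,0]],[1,[-0.027,-0.02,0.006],[0,0,0]],[1,[-0.027,-0.02,0.006],[0,0,0]],[1,[-0.027,-0.02,0.006],[0,0,0]],[1,[-0.027,-0.02,0.006],[0,0,0]],[1,[-0.027,-0.02,0.006],[0,0,0]],[1,[-0.027,-0.02,0.006],[0,0,0]],[1,[-0.027,-0.02,0.006],[0,0,0]],[1,[-0.027,-0.02,0.006],[0,0,0]],[1,[-0.027,-0.02,0.006],[0,0,0]]]}}

```text
time: 0.98
eef_pos: [0.4005, 0.3706, 0.1708]
tcp_rot: [0.152, 0.988, -0.0, -0.0]
contact_force: [-0.5, 1.1, -0.4]
opening: 1.004
finger_force: 0.0
```

Call:
{"op": "move_arm", "data": {"moves": [[1,[-0.027,-0.02,0.006],[0,0,0]],[1,[-0.027,-0.02,0.006],[0,0,0]],[1,[-0.027,-0.02,0.006],[0,0,0]],[1,[-0.027,-0.02,0.006],[0,0,0]],[1,[0,0,0],[0,0,-0.12]],[1,[0,0,0],[0,0,-0.12]],[1,[0,0,0],[0,0,-0.12]],[1,[0,0,0],[0,0,-0.12]],[1,[0,0,0],[0,0,-0.12]],[1,[0,0,0],[0,0,-0.12]]]}}

```text
time: 1.82
eef_pos: [0.4789, 0.2632, 0.147]
tcp_rot: [-0.209, 0.978, -0.0, -0.0]
contact_force: [0.0, -0.3, -0.1]
opening: 1.001
finger_force: 0.0
```

```bash
python3 - <<'E'
from h import *
shot("w1.png"); delta(.478,.259,.15,114)
E
```

```text
t 1.87 tcp [0.4788 0.2632 0.147 ] psi 114.34 tilt [-0.0007 -0.0002] open 1.001 F [-0.1 -0.6  1.3] ff 0.0
shift [ 0.0025 -0.0035 -0.003 ] turn [ 0.0001 -0.0007  0.0059]
```

View pics/w1.png

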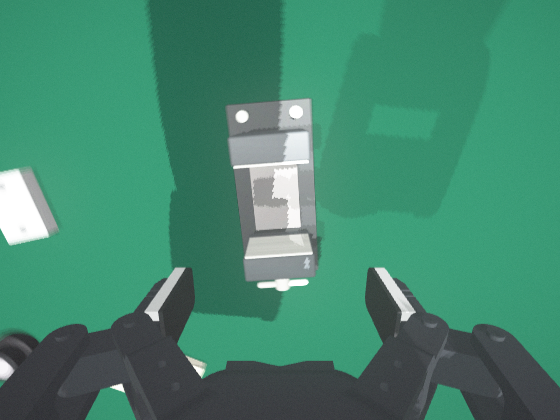

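The wrist view shows the pad around (275,198), between the jaws at (270,150) and (280,257), with the arm's shadow across it. I'll move so the camera looks straight down on the pad.

Call:
{"op": "move_arm", "data": {"moves": [[1,[-0.025,-0.002,0],[0,0,0.006]],[1,[-0.025,-0.002,0],[0,0,0]],[1,[-0.025,0,0],[0,0,0]],[1,[0,0,0],[0,0,0]],[1,[0,0,0],[0,0,0]],[1,[0,0,0],[0,0,0]],[1,[0,0,0],[0,0,0]],[1,[0,0,0],[0,0,0]],[1,[0,0,0],[0,0,0]],[1,[0,0,0],[0,0,0]]]}}

```text
time: 2.7
eef_pos: [0.549, 0.2896, 0.1475]
tcp_rot: [-0.203, 0.979, 0.0, 0.0]
contact_force: [0.2, 0.3, -0.3]
opening: 1.001
finger_force: 0.0
```

```bash
python3 - <<'E'
from h import *
import pickle
im,c,s=shot("w2.png"); pickle.dump((im,c),open("w2.pkl","wb")); delta(.478,.259,.15,114)
u,v=proj(c,[.478,.259,.02])[0].astype(int);print(u,v)
k=im[v-75:v+75,u-90:u+90,::-1]; cv2.imwrite("pics/w2c.png",cv2.resize(k,None,fx=4,fy=4,interpolation=cv2.INTER_CUBIC))
E
```

```text
t 2.75 tcp [0.5491 0.2896 0.1475] psi 113.44 tilt [0.0002 0.    ] open 1.001 F [0.8 0.1 0.7] ff 0.0
shift [ 0.0774  0.0002 -0.0025] turn [-0.      0.0002 -0.0097]
280 119
```

View pics/w2c.png

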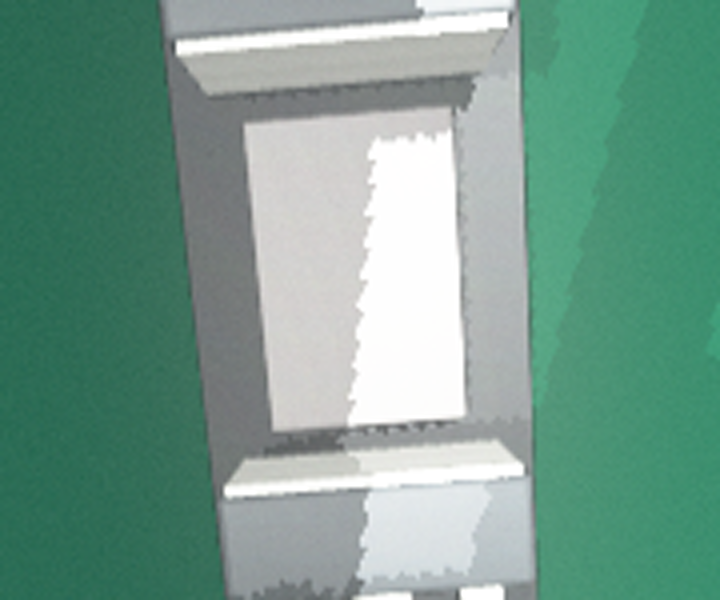

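The crop shows the whole pad, with corners at crop pixels (245,122), (452,108), (466,417) and (273,431). The jaws sit clear beyond both short ends.

```bash
python3 - <<'E'
from h import *
import pickle
im,c=pickle.load(open("w2.pkl","rb"))
q=(np.array([[245,122],[452,108],[466,417],[273,431]])+.5)/4-.5+[190,44]
w=ray(c,q,.02)[:,:2]*1e3; print(w.round(1)); print("mean",w.mean(0)); 
for i,j in[(1,2),(0,3)]: d=w[j]-w[i]; print("long",np.hypot(*d),np.degrees(np.arctan2(d[1],d[0])))
for i,j in[(1,0),(2,3)]: d=w[j]-w[i]; print("short",np.hypot(*d),np.degrees(np.arctan2(d[1],d[0]))-90)
m=((im[...,0].astype(int)>=im[...,2]-1)&(im[...,0]>150)).astype(np.uint8)
z=np.zeros_like(m); z[65:158,245:312]=m[65:158,245:312]
z=cv2.morphologyEx(z,cv2.MORPH_OPEN,np.ones((3,3)))
n,l,st,_=cv2.connectedComponentsWithStats(z); k=l[119,280]; print(st[k])
print(rect(c,l==k,.02))
delta(.584,.028,.14,125)
E
```

```text
[[455.3 221.9]
 [435.8 260.2]
 [491.5 289.4]
 [511.5 251.1]]
mean [473.50281643 255.63734188]
long 62.887584683106134 27.626831070632623
long 63.29850628662584 27.429563462337423
short 43.00186433725706 -153.04403128457716
short 43.21695101932789 -152.4963867625767
[ 251   71   56   81 3954]
(array([473.5, 255.5,  63.6,  43.7,  27.8]), 3828.5)
t 2.75 tcp [0.5491 0.2896 0.1475] psi 113.44 tilt [0.0002 0.    ] open 1.001 F [0.8 0.1 0.7] ff 0.0
shift [ 0.0721 -0.2539  0.0075] turn [-1.000e-04  2.000e-04 -2.017e-01]
```

Call:
{"op": "move_arm", "data": {"moves": [[1,[0,-0.034,0],[0,0,0]],[1,[0,-0.034,0],[0,0,0]],[1,[0,-0.034,0],[0,0,0]],[1,[0,-0.034,0],[0,0,0]],[1,[0,-0.034,0],[0,0,0]],[1,[0,-0.034,0],[0,0,0]],[1,[0,-0.034,0],[0,0,0]],[1,[0,0,0],[0,0,-0.1]],[1,[0,0,0],[0,0,-0.1]],[1,[0,0,0],[0,0,0]]]}}

```text
time: 3.58
eef_pos: [0.6443, 0.0703, 0.1473]
tcp_rot: [-0.3, 0.954, 0.0, -0.0]
contact_force: [-0.7, -0.0, 0.8]
opening: 1.0
finger_force: 0.0
```

```bash
cat >> h.py <<'E'
def plate(im,c,xy,z,lo=150,r=45):
    """white plate near world xy at top height z, in wrist image"""
    u,v=proj(c,[xy[0],xy[1],z])[0].astype(int)
    h=cv2.cvtColor(im,cv2.COLOR_RGB2HSV); m=((h[...,1]<40)&(h[...,2]>lo)).astype(np.uint8)
    m=cv2.morphologyEx(m,cv2.MORPH_CLOSE,np.ones((5,5))); m=cv2.morphologyEx(m,cv2.MORPH_OPEN,np.ones((3,3)))
    n,l,st,_=cv2.connectedComponentsWithStats(m); k=l[v,u]; print("px",u,v,"bbox",st[k])
    return rect(c,l==k,z)
E
python3 - <<'E'
from h import *
import pickle
im,c,s=shot("w3.png"); pickle.dump((im,c),open("w3.pkl","wb"))
print(plate(im,c,(.584,.028),.016)); delta(.584,.028,.14,125)
E
```

```text
px 280 123 bbox [ 255   86   50   75 3653]
(array([584.8,  27.7,  62.6,  43.5,  34.9]), 3565.5)
t 3.63 tcp [0.6441 0.0709 0.1473] psi 124.75 tilt [-0.0002  0.    ] open 0.998 F [-0.3  0.1 -0.3] ff 0.0
shift [ 0.0738 -0.001   0.0073] turn [ 0.0001 -0.0001 -0.0044]
```

View pics/w3.png

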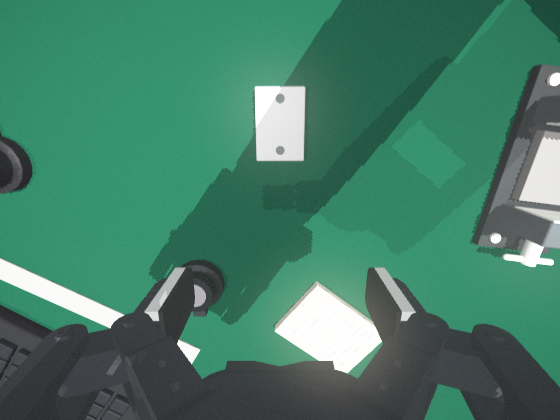

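The view shows the bench plate square in the frame at (280,123). It measures (584.8, 27.7) mm with a yaw of 34.9°. I'll grasp it across its long sides.

Call:
{"op": "move_arm", "data": {"moves": [[1,[0.0245,-0.0006,0],[0,0,-0.003]],[1,[0.0245,-0.0006,0],[0,0,0]],[1,[0.0245,-0.0005,0],[0,0,0]],[1,[0,0,0.03],[0,0,0]],[1,[0,0,0.03],[0,0,0]],[1,[0,0,0.03],[0,0,0]],[1,[0,0,0.03],[0,0,0]],[1,[0,0,0.012],[0,0,0]],[1,[0,0,0.008],[0,0,0]],[1,[0,0,0],[0,0,0]]]}}

```text
time: 4.47
eef_pos: [0.584, 0.0282, 0.0061]
tcp_rot: [-0.301, 0.954, 0.001, -0.001]
contact_force: [-0.0, -0.3, -0.3]
opening: 0.997
finger_force: 0.0
```

```bash
python3 - <<'E'
from h import *
delta(.5848,.0277,.003,124.9)
E
```

```text
t 4.47 tcp [0.584  0.0282 0.0061] psi 125.05 tilt [-0.0026  0.0003] open 0.997 F [-0.  -0.3 -0.3] ff 0.0
shift [-0.0004 -0.0009  0.0031] turn [ 0.0018 -0.002   0.0026]
```

Call:
{"op": "move_arm", "data": {"moves": [[1,[0,-0.001,0.003],[0,0,0]],[0.6,[0,0,0],[0,0,0]],[0.4,[0,0,0],[0,0,0]],[0.2,[0,0,0],[0,0,0]],[0.2,[0,0,0],[0,0,0]],[0.2,[0,0,0],[0,0,0]],[0.2,[0,0,0],[0,0,0]],[0.2,[0,0,0],[0,0,0]],[0.2,[0,0,0],[0,0,0]],[0.2,[0,0,0],[0,0,0]]], "grip_force": 40}}

```text
time: 5.3
eef_pos: [0.5866, 0.0269, 0.0058]
tcp_rot: [-0.301, 0.954, -0.0, 0.001]
contact_force: [-0.7, 0.0, 6.1]
opening: 0.501
finger_force: 42.4
```

Call:
{"op": "move_arm", "data": {"moves": [[0.2,[0,0,-0.01],[0,0,0]],[0.2,[0,0,-0.02],[0,0,0]],[0.2,[0,0,-0.03],[0,0,0]],[0.2,[0,0,-0.03],[0,0,0]],[0.2,[0,0,-0.03],[0,0,0]],[0.2,[0,0,0],[0,0,0]],[0.2,[0,0,0],[0,0,0]],[0.2,[0,0,0],[0,0,0]],[0.2,[0,0,0],[0,0,0]],[0.2,[0,0,0],[0,0,0]]]}}

```text
time: 6.13
eef_pos: [0.5839, 0.0271, 0.122]
tcp_rot: [-0.301, 0.954, 0.001, -0.002]
contact_force: [-0.2, 0.5, -1.7]
opening: 0.504
finger_force: 41.7
```

```bash
python3 - <<'E'
from h import *
import pickle
im,c,s=shot("w4.png"); pickle.dump((im,c,s),open("w4.pkl","wb"))
delta(.4735,.2555,.13,117.5)
E
```

```text
t 6.18 tcp [0.5842 0.027  0.1223] psi 125.07 tilt [-0.0038  0.0005] open 0.5 F [-0.1  0.4 -1.7] ff 41.7
shift [-0.0407  0.2506 -0.0072] turn [ 0.0024 -0.003   0.1322]
```

View pics/w4.png

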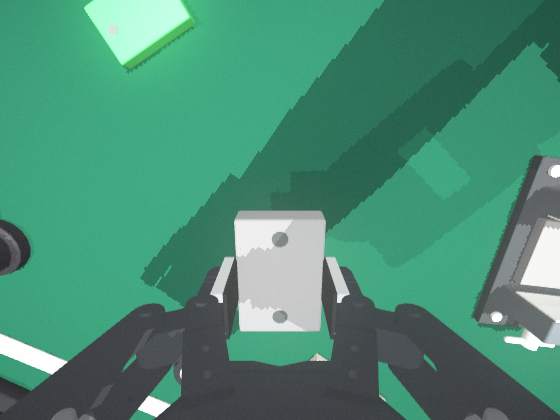

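The plate is held level. Its top face has corners at about (236,220), (325,220), (321,331) and (239,331).

```bash
python3 - <<'E'
from h import *
import pickle
im,c,s=pickle.load(open("w4.pkl","rb"))
print(im[205:226,260].tolist()[::1][5:18], im[325:336,250].tolist())
A=R.from_quat(s['tcp_rot']).as_matrix()
for zt in (.0102,.012):
  w=ray(c,[[236,220],[325,220],[321,331],[239,331]],s['eef_pos'][2]+zt)
  t=(w-s['eef_pos'])@A*1e3; print(t.round(1).tolist(), t.mean(0).round(1))
w=ray(c,[[238,211.5],[324,211.5]],s['eef_pos'][2]-.0058); print(((w-s['eef_pos'])@A*1e3).round(1))
E
```

```text
[[103, 137, 123], [167, 169, 169], [165, 167, 164], [163, 167, 167], [166, 169, 168], [166, 170, 168], [164, 167, 167], [168, 170, 168], [173, 174, 173], [194, 197, 197], [223, 224, 224], [233, 232, 233], [238, 238, 238]] [[231, 232, 232], [231, 233, 232], [231, 232, 232], [231, 233, 233], [232, 233, 232], [222, 227, 226], [151, 192, 177], [76, 168, 132], [73, 169, 131], [75, 170, 133], [70, 167, 129]]
[[32.4, -21.5, -10.2], [32.3, 20.4, -10.0], [-30.4, 21.1, -10.2], [-30.2, -22.7, -10.4]] [  1.   -0.7 -10.2]
[[33.0, -21.2, -12.0], [32.9, 20.1, -11.8], [-28.9, 20.8, -12.0], [-28.8, -22.4, -12.2]] [  2.1  -0.7 -12. ]
[[ 31.6 -22.7   5.8]
 [ 31.5  22.3   6. ]]
```

Call:
{"op": "move_arm", "data": {"moves": [[0.2,[-0.005,0.0313,-0.001],[0,0,0]],[0.2,[-0.005,0.0313,-0.001],[0,0,0]],[0.2,[-0.005,0.0313,-0.001],[0,0,0]],[0.2,[-0.005,0.0313,-0.001],[0,0,0]],[0.2,[-0.005,0.0313,-0.001],[0,0,0]],[0.2,[-0.005,0.0313,-0.001],[0,0,0]],[0.2,[-0.005,0.0313,-0.001],[0,0,0]],[0.2,[-0.005,0.0313,0],[0,0,0]],[0.2,[0,0,0],[0.002,-0.003,0.066]],[0.2,[0,0,0],[0,0,0.066]]]}}

```text
time: 7.02
eef_pos: [0.4726, 0.2563, 0.1302]
tcp_rot: [-0.238, 0.971, -0.001, 0.001]
contact_force: [0.0, -0.5, -1.8]
opening: 0.5
finger_force: 41.7
```

Call:
{"op": "move_arm", "data": {"moves": [[0.2,[0,0,0],[0,0,0]],[0.2,[0,0,0],[0,0,0]],[0.2,[0,0,0],[0,0,0]],[0.2,[0,0,0],[0,0,0]],[0.2,[0,0,0],[0,0,0]],[0.2,[0,0,0],[0,0,0]],[0.2,[0,0,0],[0,0,0]],[0.2,[0,0,0],[0,0,0]],[0.2,[0,0,0],[0,0,0]],[0.2,[0,0,0],[0,0,0]]]}}

```text
time: 7.85
eef_pos: [0.4743, 0.2548, 0.1313]
tcp_rot: [-0.238, 0.971, -0.0, 0.002]
contact_force: [0.2, 0.4, -0.9]
opening: 0.499
finger_force: 41.7
```

```bash
python3 - <<'E'
from h import *
delta(.4736,.2556,.027,117.5)
E
```

```text
t 7.85 tcp [0.4743 0.2548 0.1313] psi 117.52 tilt [ 0.0036 -0.    ] open 0.499 F [ 0.2  0.4 -0.9] ff 41.7
shift [0.0006 0.0012 0.1043] turn [-0.0017  0.0032  0.0003]
```

Call:
{"op": "move_arm", "data": {"moves": [[0.2,[0.0005,0.001,0.02],[0,0.002,0]],[0.2,[0,0,0.02],[0,0,0]],[0.2,[0,0,0.02],[0,0,0]],[0.2,[0,0,0.02],[0,0,0]],[0.2,[0,0,0.01],[0,0,0]],[0.2,[0,0,0.005],[0,0,0]],[0.2,[0,0,0.003],[0,0,0]],[0.2,[0,0,0],[0,0,0]],[0.2,[0,0,0],[0,0,0]],[0.2,[0,0,0],[0,0,0]]]}}

```text
time: 8.68
eef_pos: [0.4746, 0.2557, 0.0346]
tcp_rot: [-0.238, 0.971, -0.001, 0.002]
contact_force: [-0.4, -0.4, -1.8]
opening: 0.499
finger_force: 41.7
```

```bash
python3 - <<'E'
from h import *
delta(.4736,.2556,.026,117.5)
import pickle
im,c,s=shot("w5.png")
cv2.imwrite("pics/w5c.png",im[100:400,130:430,::-1].repeat(2,0).repeat(2,1))
E
```

```text
t 8.68 tcp [0.4746 0.2557 0.0346] psi 117.52 tilt [ 0.0041 -0.0003] open 0.499 F [-0.4 -0.4 -1.8] ff 41.7
shift [0.001  0.0004 0.0086] turn [-0.0021  0.0035  0.0003]
```

View pics/w5c.png

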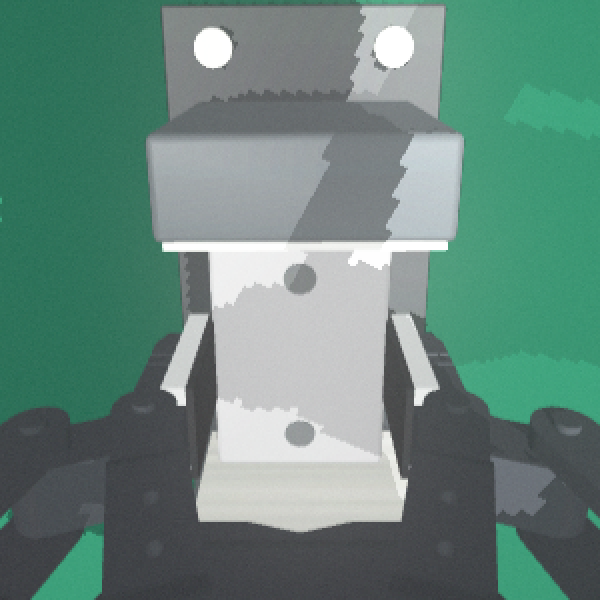

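The plate hangs square between the jaws with an even margin on both sides. I'll lower it slowly.

Call:
{"op": "move_arm", "data": {"moves": [[0.2,[0.0008,0.0003,0.002],[-0.001,0.003,0]],[0.2,[0,0,0.002],[0,0,0]],[0.2,[0,0,0.001],[0,0,0]],[0.2,[0,0,0.001],[0,0,0]],[0.2,[0,0,0.001],[0,0,0]],[0.2,[0,0,0.0005],[0,0,0]],[0.2,[0,0,0.0005],[0,0,0]],[0.2,[0,0,0],[0,0,0]],[0.2,[0,0,0],[0,0,0]],[0.2,[0,0,0],[0,0,0]]]}}

```text
time: 9.57
eef_pos: [0.4727, 0.2553, 0.0258]
tcp_rot: [-0.238, 0.971, -0.001, -0.001]
contact_force: [-2.8, -1.0, 5.1]
opening: 0.498
finger_force: 42.4
```

```bash
python3 - <<'E'
from h import *
delta(.4736,.2556,.026,117.5)
E
```

```text
t 9.57 tcp [0.4727 0.2553 0.0258] psi 117.53 tilt [-0.002  -0.0018] open 0.498 F [-2.8 -1.   5.1] ff 42.4
shift [-0.001  -0.0001 -0.0002] turn [-0.0007 -0.0026  0.0005]
```

Call:
{"op": "move_arm", "data": {"moves": [[0.52,[0,0,0],[0,0,0]],[0.56,[0,0,0],[0,0,0]],[0.65,[0,0,0],[0,0,0]],[0.8,[0,0,0],[0,0,0]],[1,[0,0,0],[0,0,0]],[1,[0,0,0],[0,0,0]],[1,[0,0,-0.02],[0,0,0]],[1,[0,0,-0.03],[0,0,0]],[1,[0,0,-0.035],[0,0,0]],[1,[0,0,-0.035],[0,0,0]]]}}

```text
time: 10.4
eef_pos: [0.4722, 0.2552, 0.1458]
tcp_rot: [-0.238, 0.971, -0.001, -0.002]
contact_force: [1.0, 0.2, 0.6]
opening: 1.002
finger_force: 0.0
```

Call:
{"op": "move_arm", "data": {"moves": [[1,[-0.025,0,0],[0,0,0]],[1,[-0.025,0,0],[0,0,0]],[1,[-0.025,0,0],[0,0,0]],[1,[0,0,0],[0,0,0]],[1,[0,0,0],[0,0,0]],[1,[0,0,0],[0,0,0]],[1,[0,0,0],[0,0,0]],[1,[0,0,0],[0,0,0]],[1,[0,0,0],[0,0,0]],[1,[0,0,0],[0,0,0]]]}}

```text
time: 11.23
eef_pos: [0.5391, 0.29, 0.1453]
tcp_rot: [-0.238, 0.971, -0.001, -0.001]
contact_force: [0.6, 0.6, 0.0]
opening: 0.999
finger_force: 0.0
```

```bash
python3 - <<'E'
from h import *
import pickle
im,c,s=shot("w6.png"); pickle.dump((im,c,s),open("w6.pkl","wb")); delta(.4736,.2556,.14,117.5)
try: print(plate(im,c,(.4736,.2556),.036))
except Exception as e: print(e)
u,v=proj(c,[.4736,.2556,.036])[0].astype(int);print(u,v)
cv2.imwrite("pics/w6c.png",cv2.resize(im[v-75:v+75,u-90:u+90,::-1],None,fx=4,fy=4,interpolation=cv2.INTER_CUBIC))
# tray
delta(.466,-.2716,.15,15)
E
```

```text
t 11.28 tcp [0.5392 0.29   0.1453] psi 117.51 tilt [-0.0012 -0.0014] open 1.0 F [ 0.1 -0.8 -0.5] ff 0.0
shift [ 0.0741 -0.0002  0.0054] turn [-0.0007 -0.0017  0.0002]
px 280 123 bbox [  237    15    89   213 13982]
(array([478.9, 259.1, 165.8,  66.6,  27.8]), 13606.5)
280 123
t 11.28 tcp [0.5392 0.29   0.1453] psi 117.51 tilt [-0.0012 -0.0014] open 1.0 F [ 0.1 -0.8 -0.5] ff 0.0
shift [ 0.3243 -0.4643 -0.0038] turn [-2.0000e-03 -6.0000e-04  1.7891e+00]
```

View pics/w6c.png

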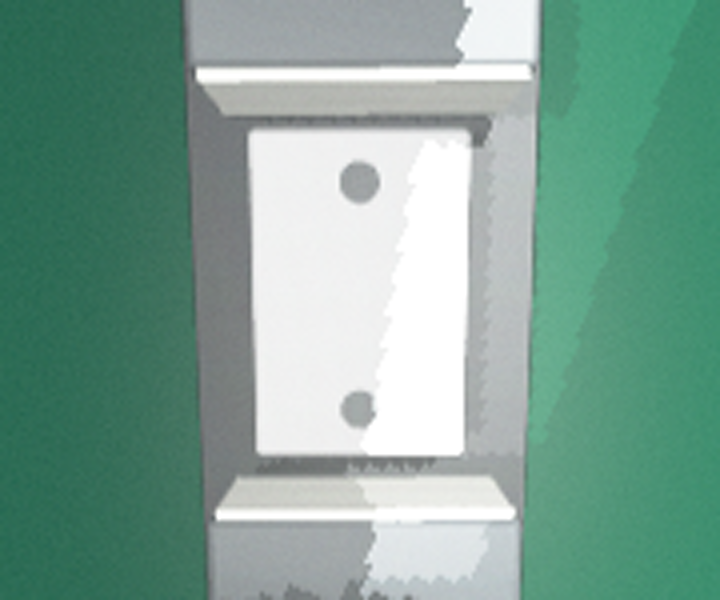

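The first plate lies flat and square on the pad; its corners in the crop are (249,129), (471,129), (464,455) and (257,455). Next I'll go to the tray.

```bash
python3 - <<'E'
from h import *
import pickle
im,c,s=pickle.load(open("w6.pkl","rb"))
q=(np.array([[249,129],[471,129],[464,455],[257,455]])+.5)/4-.5+[190,48]
w=ray(c,q,.036)[:,:2]*1e3; print("mean",w.mean(0)); 
for i,j in[(1,2),(0,3)]: d=w[j]-w[i]; print("long",np.hypot(*d),np.degrees(np.arctan2(d[1],d[0])))
E
```

```text
mean [472.80200215 254.36506198]
long 63.11245209567062 27.78487770168399
long 63.11827685335693 27.424591977322287
```

Call:
{"op": "move_arm", "data": {"moves": [[1,[0.0213,-0.0337,0],[0,0,0]],[1,[0.0213,-0.0337,0],[0,0,0]],[1,[0.0213,-0.0337,0],[0,0,0]],[1,[0.0213,-0.0337,0],[0,0,0]],[1,[0.0213,-0.0337,0],[0,0,0]],[1,[0.0213,-0.0337,0],[0,0,0]],[1,[0.0213,-0.0337,0],[0,0,0]],[1,[0.0213,-0.0337,0],[0,0,0]],[1,[0.0213,-0.0337,0],[0,0,0]],[1,[0.0213,-0.0337,0],[0,0,0]]]}}

```text
time: 12.12
eef_pos: [0.5057, -0.109, 0.1462]
tcp_rot: [-0.238, 0.971, -0.001, -0.0]
contact_force: [1.7, -0.5, -0.7]
opening: 0.998
finger_force: 0.0
```

Call:
{"op": "move_arm", "data": {"moves": [[1,[0.0213,-0.0337,0],[0,0,0]],[1,[0.0213,-0.0337,0],[0,0,0]],[1,[0.0213,-0.0337,0],[0,0,0]],[1,[0.0213,-0.0337,0],[0,0,0]],[1,[0.0213,-0.0337,0],[0,0,0]],[1,[0.0213,-0.0337,0],[0,0,0]],[1,[0,0,0],[0,0,0.12]],[1,[0,0,0],[0,0,0.12]],[1,[0,0,0],[0,0,0.12]],[1,[0,0,0],[0,0,0.12]]]}}

```text
time: 12.95
eef_pos: [0.486, -0.346, 0.1461]
tcp_rot: [0.003, 1.0, -0.001, -0.001]
contact_force: [-0.2, 0.6, -0.7]
opening: 1.001
finger_force: 0.0
```

Call:
{"op": "move_arm", "data": {"moves": [[1,[0,0,0],[0,0,0.12]],[1,[0,0,0],[0,0,0.12]],[1,[0,0,0],[0,0,0.12]],[1,[0,0,0],[0,0,0.12]],[1,[0,0,0],[0,0,0.12]],[1,[0,0,0],[0,0,0.12]],[1,[0,0,0],[0,0,0.12]],[1,[0,0,0],[0,0,0.12]],[1,[0,0,0],[0,0,0.12]],[1,[0,0,0],[0,0,0.12]]]}}

```text
time: 13.78
eef_pos: [0.4862, -0.3455, 0.1463]
tcp_rot: [0.567, 0.824, -0.001, -0.0]
contact_force: [-0.5, 0.2, -0.3]
opening: 0.998
finger_force: 0.0
```

```bash
python3 - <<'E'
from h import *
import pickle
im,c,s=shot("w7.png"); pickle.dump((im,c,s),open("w7.pkl","wb")); delta(.486,-.346,.145,15)
print(plate(im,c,(.466,-.2716),.019))
E
```

```text
t 13.83 tcp [ 0.4862 -0.3455  0.1463] psi 20.7 tilt [-0.0011 -0.0016] open 1.005 F [ 0.2 -0.3  0.6] ff 0.0
shift [-0.0004 -0.0004  0.0013] turn [-0.0016  0.0012  0.0995]
px 288 119 bbox [ 251   89   80   61 3971]
(array([ 467.3, -272.2,   65.3,   44.7,   14.7]), 3846.5)
```

View pics/w7.png

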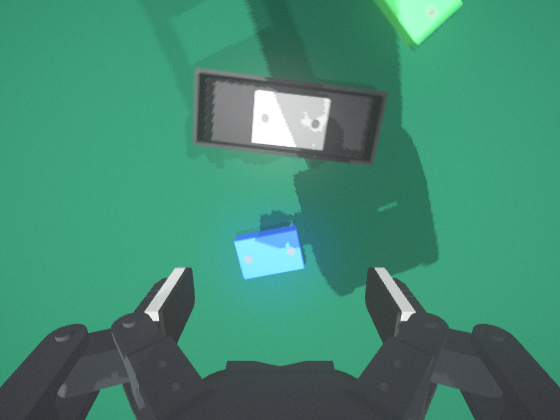

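The view shows the white plate in the tray at (290,119), with the blue look-alike below at (270,252). The plate measures (467.3, -272.2) mm with a yaw of 14.7°. I'll grasp it by its ends.

Call:
{"op": "move_arm", "data": {"moves": [[1,[0,0,0],[0,0,0.105]],[1,[0.0253,0,0],[0,0,0]],[1,[0.0252,0,0],[0,0,0]],[1,[0.0252,0,0],[0,0,0]],[1,[0,0,0.03],[0,0,0]],[1,[0,0,0.03],[0,0,0]],[1,[0,0,0.02],[0,0,0]],[1,[0,0,0],[0,0,0]],[1,[0,0,0],[0,0,0]],[1,[0,0,0],[0,0,0]]]}}

```text
time: 14.67
eef_pos: [0.4671, -0.2734, 0.0675]
tcp_rot: [0.607, 0.795, -0.001, 0.001]
contact_force: [-0.1, 0.1, 0.4]
opening: 1.001
finger_force: 0.0
```

```bash
python3 - <<'E'
from h import *
delta(.4673,-.2722,.010,14.7)
im,c,s=shot("w8.png")
print(plate(im,c,(.4673,-.2722),.019))
E
```

```text
t 14.67 tcp [ 0.4671 -0.2734  0.0675] psi 15.29 tilt [ 0.0004 -0.0029] open 1.001 F [-0.1  0.1  0.4] ff 0.0
shift [0.0013 0.0005 0.0575] turn [-0.0004  0.0029  0.0103]
px 280 233 bbox [ 232  199   95   63 5785]
(array([ 466.2, -270.7,   63.5,   45.6,   15.3]), 5635.0)
```

Call:
{"op": "move_arm", "data": {"moves": [[1,[0.0018,0,0.01],[0,0.002,0.005]],[1,[0,0,0.02],[0,0,0]],[1,[0,0,0.015],[0,0,0]],[1,[0,0,0.008],[0,0,0]],[1,[0,0,0.004],[0,0,0]],[0.8,[0,0,0],[0,0,0]],[0.6,[0,0,0],[0,0,0]],[0.4,[0,0,0],[0,0,0]],[0.4,[0,0,0],[0,0,0]],[0.4,[0,0,0],[0,0,0]]]}}

```text
time: 15.55
eef_pos: [0.4666, -0.2716, 0.0103]
tcp_rot: [0.609, 0.793, -0.0, 0.001]
contact_force: [1.1, 0.3, 2.3]
opening: 0.725
finger_force: 44.2
```

Call:
{"op": "move_arm", "data": {"moves": [[0.4,[0,0,0],[0,0,0]],[0.4,[0,0,0],[0,0,0]],[0.4,[0,0,0],[0,0,0]],[0.4,[0,0,0],[0,0,0]],[0.4,[0,0,-0.001],[0,0,0]],[0.4,[0,0,-0.001],[0,0,0]],[0.4,[0,0,-0.002],[0,0,0]],[0.4,[0,0,-0.004],[0,0,0]],[0.4,[0,0,-0.006],[0,0,0]],[0.4,[0,0,0],[0,0,0]]]}}

```text
time: 16.38
eef_pos: [0.4662, -0.2713, 0.0242]
tcp_rot: [0.609, 0.793, -0.0, -0.0]
contact_force: [0.1, -1.1, -1.5]
opening: 0.726
finger_force: 43.8
```

```bash
python3 - <<'E'
from h import *
delta(.4673,-.2722,.15,27.5)
im,c,s=shot("w9.png")
cv2.imwrite("pics/w9c.png",im[120:420,130:430,::-1].repeat(2,0).repeat(2,1))
E
```

```text
t 16.38 tcp [ 0.4662 -0.2713  0.0242] psi 14.96 tilt [-0.0006 -0.0006] open 0.726 F [ 0.1 -1.1 -1.5] ff 43.8
shift [-0.0012  0.0007 -0.1258] turn [-0.0008  0.0003 -0.2189]
```

View pics/w9c.png

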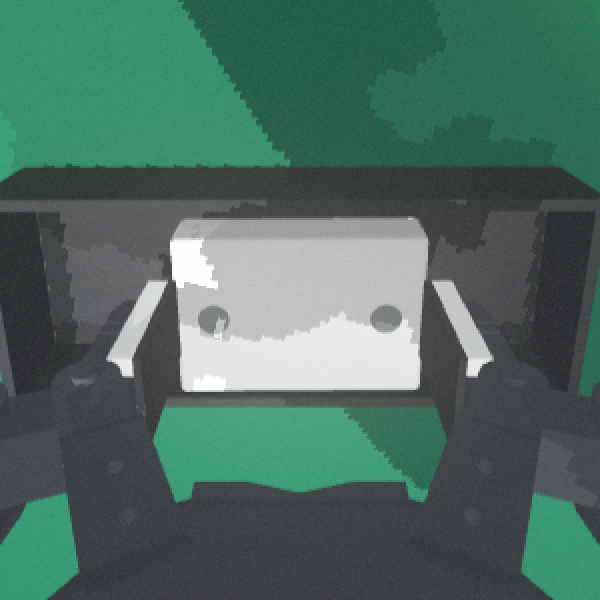

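The plate is held squarely by its ends and sits clear of the tray floor. I'll lift it and set it on the bench near (0.55, 0).

Call:
{"op": "move_arm", "data": {"moves": [[0.4,[0,0,-0.03],[0,0,0]],[0.4,[0,0,-0.03],[0,0,0]],[0.4,[0,0,-0.03],[0,0,0]],[0.4,[0.03,0.019,0],[0,0,0]],[0.4,[0.03,0.019,0],[0,0,0]],[0.4,[0.03,0.019,0],[0,0,0]],[0.4,[0.03,0.019,0],[0,0,0]],[0.4,[0.03,0.019,0],[0,0,0]],[0.4,[0.03,0.019,0],[0,0,0]],[0.4,[0.03,0.019,0],[0,0,0]]]}}

```text
time: 17.27
eef_pos: [0.5403, -0.032, 0.1131]
tcp_rot: [0.609, 0.793, -0.0, -0.001]
contact_force: [0.4, -0.1, -1.9]
opening: 0.723
finger_force: 44.9
```

Call:
{"op": "move_arm", "data": {"moves": [[0.4,[0.03,0.019,0],[0,0,0]],[0.4,[0,0,0.02],[0,0,0]],[0.4,[0,0,0.025],[0,0,0]],[0.4,[0,0,0.025],[0,0,0]],[0.4,[0,0,0.015],[0,0,0]],[0.4,[0,0,0.01],[0,0,0]],[0.4,[0,0,0.004],[0,0,0]],[0.4,[0,0,0],[0,0,0]],[0.4,[0,0,0],[0,0,0]],[0.4,[0,0,0],[0,0,0]]]}}

```text
time: 18.1
eef_pos: [0.5519, -0.0001, 0.0155]
tcp_rot: [0.609, 0.793, 0.0, 0.0]
contact_force: [0.2, -0.6, -1.6]
opening: 0.727
finger_force: 44.9
```

```bash
python3 - <<'E'
from h import *
delta(.55,0,.0075,15)
E
```

```text
t 18.1 tcp [ 5.519e-01 -1.000e-04  1.550e-02] psi 14.95 tilt [ 0.0009 -0.    ] open 0.727 F [ 0.2 -0.6 -1.6] ff 44.9
shift [ 0.0006 -0.0018  0.008 ] turn [ 0.0008  0.0003 -0.0009]
```

Call:
{"op": "move_arm", "data": {"moves": [[0.4,[0,0,0.002],[0,0,0]],[0.4,[0,0,0.002],[0,0,0]],[0.4,[0,0,0.001],[0,0,0]],[0.4,[0,0,0.001],[0,0,0]],[0.4,[0,0,0.001],[0,0,0]],[0.4,[0,0,0.0005],[0,0,0]],[0.4,[0,0,0.0005],[0,0,0]],[0.4,[0,0,0],[0,0,0]],[0.4,[0,0,0],[0,0,0]],[0.4,[0,0,0],[0,0,0]]]}}

```text
time: 18.93
eef_pos: [0.5507, 0.0003, 0.0073]
tcp_rot: [0.609, 0.793, -0.001, -0.001]
contact_force: [-4.0, -0.0, 7.2]
opening: 0.721
finger_force: 45.9
```

Call:
{"op": "move_arm", "data": {"moves": [[0.74,[0,0,0],[0,0,0]],[0.8,[0,0,0],[0,0,0]],[1,[0,0,0],[0,0,0]],[1,[0,0,0],[0,0,0]],[1,[0,0,0],[0,0,0]],[1,[0,0,-0.02],[0,0,0]],[1,[0,0,-0.03],[0,0,0]],[1,[0,0,-0.04],[0,0,0]],[1,[0,0,-0.04],[0,0,0]],[1,[0,0.02,0],[0,0,0]]]}}

```text
time: 19.77
eef_pos: [0.5739, 0.0043, 0.1458]
tcp_rot: [0.609, 0.793, 0.003, 0.006]
contact_force: [1.3, -0.7, 1.9]
opening: 1.002
finger_force: 0.0
```

Call:
{"op": "move_arm", "data": {"moves": [[1,[0,0.028,0],[0,0,0]],[1,[0,0.028,0],[0,0,0]],[1,[0,0,0],[0,0,-0.12]],[1,[0,0,0],[0,0,-0.12]],[1,[0,0,0],[0,0,-0.12]],[1,[0,0,0],[0,0,-0.12]],[1,[0,0,0],[0,0,-0.12]],[1,[0,0,0],[0,0,-0.12]],[1,[0,0,0],[0,0,-0.12]],[1,[0,0,0],[0,0,-0.12]]]}}

```text
time: 20.6
eef_pos: [0.6241, 0.0198, 0.1355]
tcp_rot: [0.171, 0.985, 0.0, -0.001]
contact_force: [0.1, -0.8, -0.0]
opening: 0.992
finger_force: 0.0
```

Call:
{"op": "move_arm", "data": {"moves": [[1,[0,0,0],[0,0,-0.12]],[1,[0,0,0],[0,0,-0.12]],[1,[0,0,0],[0,0,-0.12]],[1,[0,0,0],[0,0,-0.12]],[1,[0,0,0],[0,0,-0.12]],[1,[0,0,0],[0,0,-0.01]],[1,[0,0,0],[0,0,0]],[1,[0,0,0],[0,0,0]],[1,[0,0,0],[0,0,0]],[1,[0,0,0],[0,0,0]]]}}

```text
time: 21.43
eef_pos: [0.6243, 0.0198, 0.1359]
tcp_rot: [-0.129, 0.992, 0.0, -0.001]
contact_force: [-0.1, 0.9, -0.2]
opening: 1.001
finger_force: 0.0
```

```bash
python3 - <<'E'
from h import *
im,c,s=shot("w10.png"); p,a=plate(im,c,(.5507,0),.016); print(p,a)
delta(p[0]/1e3,p[1]/1e3,.0035,p[4]+90)
E
```

```text
px 280 120 bbox [ 252   80   54   80 4099]
[551.4  -1.1  63.8  43.5  15.3] 3970.5
t 21.48 tcp [0.6243 0.0198 0.1359] psi 104.86 tilt [-0.0019  0.0005] open 1.003 F [ 1.  -0.2 -0. ] ff 0.0
shift [ 0.0756 -0.0016  0.1325] turn [ 0.001  -0.0017 -0.0077]
```

Call:
{"op": "move_arm", "data": {"moves": [[1,[0.0252,-0.0005,0],[0,0,-0.006]],[1,[0.0252,-0.0005,0],[0,0,0]],[1,[0.0252,-0.0005,0],[0,0,0]],[1,[0,0,0.03],[0,0,0]],[1,[0,0,0.03],[0,0,0]],[1,[0,0,0.03],[0,0,0]],[1,[0,0,0.025],[0,0,0]],[1,[0,0,0.01],[0,0,0]],[1,[0,0,0.005],[0,0,0]],[1,[0,0,0],[0,0,0]]]}}

```text
time: 22.32
eef_pos: [0.5512, -0.0013, 0.0055]
tcp_rot: [-0.133, 0.991, 0.001, -0.001]
contact_force: [-0.7, 0.1, 0.5]
opening: 1.001
finger_force: 0.0
```

Call:
{"op": "move_arm", "data": {"moves": [[0.6,[0,0,0],[0,0,0]],[0.4,[0,0,0],[0,0,0]],[0.2,[0,0,0],[0,0,0]],[0.2,[0,0,0],[0,0,0]],[0.2,[0,0,0],[0,0,0]],[0.2,[0,0,0],[0,0,0]],[0.2,[0,0,0],[0,0,0]],[0.2,[0,0,0],[0,0,0]],[0.2,[0,0,0],[0,0,0]],[0.2,[0,0,0],[0,0,0]]]}}

```text
time: 23.15
eef_pos: [0.5529, -0.0015, 0.0079]
tcp_rot: [-0.133, 0.991, -0.0, 0.001]
contact_force: [-0.7, 0.4, 6.0]
opening: 0.492
finger_force: 41.4
```

```bash
python3 - <<'E'
from h import *
delta(.5514,-.0011,.12,105.3)
E
```

```text
t 23.15 tcp [ 0.5529 -0.0015  0.0079] psi 105.25 tilt [0.0013 0.    ] open 0.492 F [-0.7  0.4  6. ] ff 41.4
shift [ 0.0012  0.0007 -0.1121] turn [-0.0003  0.0012 -0.0008]
```

Call:
{"op": "move_arm", "data": {"moves": [[0.2,[0,0,-0.01],[0,0,0]],[0.2,[0,0,-0.02],[0,0,0]],[0.2,[0,0,-0.03],[0,0,0]],[0.2,[0,0,-0.03],[0,0,0]],[0.2,[0,0,-0.03],[0,0,0]],[0.2,[0,0,0],[0,0,0]],[0.2,[0,0,0],[0,0,0]],[0.2,[0,0,0],[0,0,0]],[0.2,[0,0,0],[0,0,0]],[0.2,[0,0,0],[0,0,0]]]}}

```text
time: 23.98
eef_pos: [0.5501, -0.0012, 0.1238]
tcp_rot: [-0.133, 0.991, 0.001, -0.003]
contact_force: [-0.4, 0.4, -2.1]
opening: 0.5
finger_force: 41.1
```

```bash
python3 - <<'E'
from h import *
import pickle
im4,c4,s4=pickle.load(open("w4.pkl","rb"))
im,c,s=shot("w11.png")
delta(.473,.2548,.13,117.5)
for I,cc,ss in((im4,c4,s4),(im,c,s)):
    h=cv2.cvtColor(I,cv2.COLOR_RGB2HSV); m=(h[...,1]<25)&(h[...,2]>140)
    for u in(260,300): v=np.where(m[150:345,u])[0]+150; print("col",u,v.min(),v.max(), "edge", [int(x) for x in I[v.min():v.min()+14,u,1]])
    for r in(240,): v=np.where(m[r,225:335])[0]+225; print("row",v.min(),v.max())
E
```

```text
t 24.03 tcp [ 0.5504 -0.0012  0.124 ] psi 105.25 tilt [-0.0056  0.0012] open 0.501 F [-0.7  0.7 -2. ] ff 41.1
shift [ 0.0074  0.2674 -0.0052] turn [ 0.0031 -0.0048 -0.2138]
col 260 211 330 edge [169, 167, 167, 169, 170, 167, 170, 174, 197, 224, 232, 238, 238, 240]
col 300 211 330 edge [163, 165, 164, 169, 169, 167, 167, 169, 181, 196, 201, 201, 200, 199]
row 235 324
col 260 209 327 edge [157, 156, 159, 159, 157, 161, 165, 184, 213, 227, 234, 236, 235, 235]
col 300 209 327 edge [155, 158, 158, 159, 159, 159, 159, 167, 183, 188, 190, 191, 190, 190]
row 236 323
```

Call:
{"op": "move_arm", "data": {"moves": [[0.2,[0.001,0.0335,-0.001],[0,0,0]],[0.2,[0.001,0.0335,-0.001],[0,0,0]],[0.2,[0.001,0.0335,-0.001],[0,0,0]],[0.2,[0.001,0.0335,-0.001],[0,0,0]],[0.2,[0.001,0.0335,-0.001],[0,0,0]],[0.2,[0.001,0.0335,0],[0,0,0]],[0.2,[0,0.0335,0],[0,0,0]],[0.2,[0,0.0335,0],[0,0,0]],[0.2,[0,0,0],[0,0,-0.107]],[0.2,[0,0,0],[0,0,-0.107]]]}}

```text
time: 24.87
eef_pos: [0.4739, 0.2573, 0.1301]
tcp_rot: [-0.242, 0.97, 0.0, -0.002]
contact_force: [0.2, -0.8, -1.2]
opening: 0.5
finger_force: 41.3
```

Call:
{"op": "move_arm", "data": {"moves": [[0.2,[0,0,0],[0,0,0]],[0.2,[0,0,0],[0,0,0]],[0.2,[0,0,0],[0,0,0]],[0.2,[0,0,0],[0,0,0]],[0.2,[0,0,0],[0,0,0]],[0.2,[0,0,0],[0,0,0]],[0.2,[0,0,0],[0,0,0]],[0.2,[0,0,0],[0,0,0]],[0.2,[0,0,0],[0,0,0]],[0.2,[0,0,0],[0,0,0]]]}}

```text
time: 25.7
eef_pos: [0.4754, 0.2556, 0.1314]
tcp_rot: [-0.238, 0.971, 0.0, -0.001]
contact_force: [0.1, 0.5, -1.1]
opening: 0.499
finger_force: 41.3
```

```bash
python3 - <<'E'
from h import *
delta(.4738,.2560,.044,117.5)
E
```

```text
t 25.7 tcp [0.4754 0.2556 0.1314] psi 117.5 tilt [-0.0018  0.0005] open 0.499 F [ 0.1  0.5 -1.1] ff 41.3
shift [0.0011 0.001  0.0874] turn [ 0.0013 -0.0014 -0.    ]
```

Call:
{"op": "move_arm", "data": {"moves": [[0.2,[0.0011,0.001,0.02],[0.001,-0.001,0]],[0.2,[0,0,0.02],[0,0,0]],[0.2,[0,0,0.02],[0,0,0]],[0.2,[0,0,0.01],[0,0,0]],[0.2,[0,0,0.005],[0,0,0]],[0.2,[0,0,0.003],[0,0,0]],[0.2,[0,0,0],[0,0,0]],[0.2,[0,0,0],[0,0,0]],[0.2,[0,0,0],[0,0,0]],[0.2,[0,0,0],[0,0,0]]]}}

```text
time: 26.53
eef_pos: [0.4747, 0.2562, 0.0544]
tcp_rot: [-0.238, 0.971, 0.0, 0.001]
contact_force: [0.3, -0.7, -1.1]
opening: 0.5
finger_force: 41.3
```

```bash
python3 - <<'E'
from h import *
delta(.4738,.2560,.044,117.5)
E
```

```text
t 26.53 tcp [0.4747 0.2562 0.0544] psi 117.52 tilt [0.0015 0.0007] open 0.5 F [ 0.3 -0.7 -1.1] ff 41.3
shift [0.0009 0.0002 0.0104] turn [-0.0001  0.0017  0.0003]
```

Call:
{"op": "move_arm", "data": {"moves": [[0.2,[0.0008,0.0002,0.003],[0,0.001,0]],[0.2,[0,0,0.002],[0,0,0]],[0.2,[0,0,0.001],[0,0,0]],[0.2,[0,0,0.001],[0,0,0]],[0.2,[0,0,0.001],[0,0,0]],[0.2,[0,0,0.0005],[0,0,0]],[0.2,[0,0,0.0005],[0,0,0]],[0.2,[0,0,0.0005],[0,0,0]],[0.2,[0,0,0],[0,0,0]],[0.2,[0,0,0],[0,0,0]]]}}

```text
time: 27.37
eef_pos: [0.4732, 0.2558, 0.044]
tcp_rot: [-0.238, 0.971, -0.0, -0.001]
contact_force: [-0.4, -0.3, -0.5]
opening: 0.497
finger_force: 41.4
```

```bash
python3 - <<'E'
from h import *
delta(.4738,.2560,.044,117.5)
E
```

```text
t 27.37 tcp [0.4732 0.2558 0.044 ] psi 117.52 tilt [-0.0012 -0.0004] open 0.497 F [-0.4 -0.3 -0.5] ff 41.4
shift [-0.0007 -0.0001 -0.    ] turn [ 0.0002 -0.0013  0.0003]
```

Call:
{"op": "move_arm", "data": {"moves": [[0.2,[-0.0004,0,0.0003],[0,0,0]],[0.2,[0,0,0.0003],[0,0,0]],[0.2,[0,0,0.0003],[0,0,0]],[0.2,[0,0,0.0003],[0,0,0]],[0.2,[0,0,0],[0,0,0]],[0.2,[0,0,0],[0,0,0]],[0.2,[0,0,0],[0,0,0]],[0.2,[0,0,0],[0,0,0]],[0.2,[0,0,0],[0,0,0]],[0.2,[0,0,0],[0,0,0]]]}}

```text
time: 28.2
eef_pos: [0.4732, 0.2558, 0.0439]
tcp_rot: [-0.238, 0.971, -0.0, -0.002]
contact_force: [-6.2, -2.2, 8.3]
opening: 0.501
finger_force: 42.3
```

Contact is firm at the expected height, so I'll release, lift, and look again.

Call:
{"op": "move_arm", "data": {"moves": [[0.2,[0,0,-0.0005],[0,0,0]],[0.52,[0,0,0],[0,0,0]],[0.56,[0,0,0],[0,0,0]],[0.65,[0,0,0],[0,0,0]],[0.8,[0,0,0],[0,0,0]],[1,[0,0,0],[0,0,0]],[1,[0,0,0],[0,0,0]],[1,[0,0,-0.02],[0,0,0]],[1,[0,0,-0.04],[0,0,0]],[1,[0,0,-0.04],[0,0,0]]]}}

```text
time: 29.03
eef_pos: [0.4719, 0.2554, 0.1422]
tcp_rot: [-0.238, 0.971, -0.0, -0.003]
contact_force: [1.3, 0.5, 1.0]
opening: 1.001
finger_force: 0.0
```

Call:
{"op": "move_arm", "data": {"moves": [[1,[-0.025,0,0],[0,0,0]],[1,[-0.025,0,0],[0,0,0]],[1,[-0.025,0,0],[0,0,0]],[1,[0,0,0],[0,0,0]],[1,[0,0,0],[0,0,0]],[1,[0,0,0],[0,0,0]],[1,[0,0,0],[0,0,0]],[1,[0,0,0],[0,0,0]],[1,[0,0,0],[0,0,0]],[1,[0,0,0],[0,0,0]]]}}

```text
time: 29.87
eef_pos: [0.5397, 0.2905, 0.1431]
tcp_rot: [-0.238, 0.971, -0.0, -0.001]
contact_force: [-0.5, 0.4, -0.7]
opening: 1.004
finger_force: 0.0
```

```bash
python3 - <<'E'
from h import *
import pickle
im,c,s=shot("w12.png"); pickle.dump((im,c,s),open("w12.pkl","wb")); delta(.4736,.2556,.14,117.5)
u,v=proj(c,[.4730,.255,.052])[0].astype(int);print(u,v)
cv2.imwrite("pics/w12c.png",cv2.resize(im[v-75:v+75,u-90:u+90,::-1],None,fx=4,fy=4,interpolation=cv2.INTER_CUBIC))
E
```

```text
t 29.92 tcp [0.5398 0.2905 0.1431] psi 117.51 tilt [-0.0013 -0.0004] open 1.001 F [-0.1  0.3 -0.2] ff 0.0
shift [ 0.0749 -0.0004  0.0032] turn [ 0.0002 -0.0013  0.0002]
279 121
```

View pics/w12c.png

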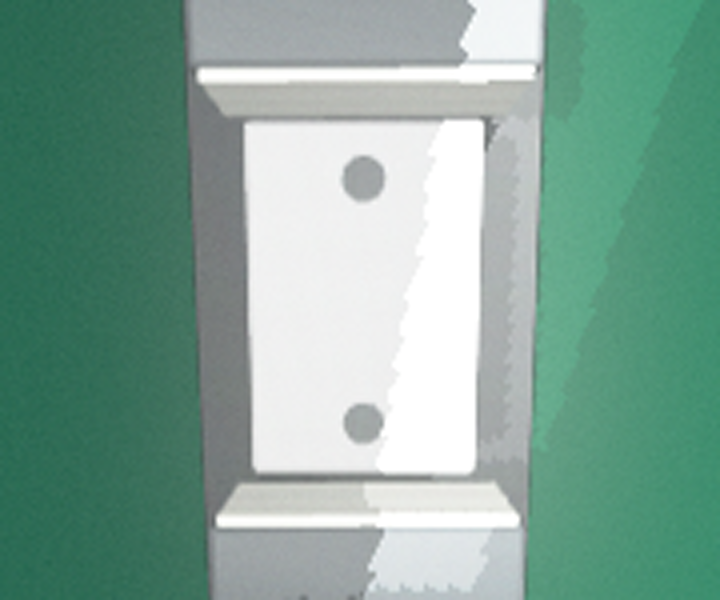

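The second plate lies flat on the first, with crop corners at about (244,121), (485,118), (476,473) and (253,473). I'll check how well it is centred against the pad and the jaw edges.

```bash
python3 - <<'E'
from h import *
import pickle
ax=np.array([np.cos(np.radians(27.5)),np.sin(np.radians(27.5))]); ay=np.array([-ax[1],ax[0]]); O=np.array([473.5,255.5])
def go(c,q,z,off):
    w=ray(c,(np.array(q)+.5)/4-.5+off,z)[:,:2]*1e3-O; t=np.c_[w@ax,w@ay]; print(t.round(1).tolist(),"mean",t.mean(0).round(1))
im,c,s=pickle.load(open("w6.pkl","rb")); o=[190,48]
print("first");go(c,[[249,129],[471,129],[464,455],[257,455]],.036,o); go(c,[[197,72],[531,70],[515,515],[216,515]],.068,o)
im,c,s=pickle.load(open("w12.pkl","rb")); o=[189,46]
print("second");go(c,[[244,121],[485,118],[476,473],[253,473]],.052,o); go(c,[[198,75],[535,72],[519,521],[217,521]],.068,o)
im,c=pickle.load(open("w2.pkl","rb")); o=[190,44]
print("pad");go(c,[[245,122],[452,108],[466,417],[273,431]],.02,o); go(c,[[178,48],[508,19],[522,468],[225,491]],.068,o)
E
```

```text
first
[[-32.7, -22.4], [-32.7, 20.9], [30.4, 21.2], [30.4, -22.4]] mean [-1.1 -0.7]
[[-37.8, -28.1], [-38.1, 27.9], [37.3, 28.2], [37.3, -27.6]] mean [-0.3  0.1]
second
[[-32.4, -22.1], [-32.9, 21.3], [30.8, 21.5], [30.8, -22.2]] mean [-0.9 -0.4]
[[-37.3, -28.0], [-37.8, 27.9], [37.3, 28.2], [37.3, -27.7]] mean [-0.1  0.1]
pad
[[-31.7, -21.4], [-31.3, 21.6], [31.6, 21.7], [31.6, -21.5]] mean [0.1 0.1]
[[-37.2, -27.7], [-37.6, 27.7], [36.9, 27.8], [37.3, -27.7]] mean [-0.1  0. ]
```

```bash
python3 -c "
from plant import *
print(sign_off())"
```

```text
the job is handed in; nothing more can be done
None
```

Both plates are stacked flat on the pad, about 1 mm off centre and within 0.3 mm of each other, with edges parallel to the pad to within about half a degree; I handed the job in at about 30 s without touching the notepad, housings or look-alikes.

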